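Start and close the filter lid of a water pump

TASK

The blue lid of the pump's filter has only been laid on its neck and the thread has not caught: without lifting it off, turn it backwards (counter-clockwise) until it drops into the start of the thread, then forwards (clockwise) until it is fully home against its stop. Then swing the red lever of the inlet valve in line with the pipe, so that the valve is fully open and the pump is ready for its test run. Leave the other things on the bench where they are.

Things in the scene. Friction and masses are not known exactly. Their poses are not given: they have to be found in the camera images.
- pump: Self-priming water pump, heavy, does not move. Origin on the bench under the axis of its filter chamber (black upright drum; shoulder 150 mm wide, 160 mm up). z up; -y runs along the grey motor (430 mm long from the origin, 215 mm high), +y along the inlet pipe with the brass valve. Shoulder marks seen from +x: yellow at -45 degrees = lid home, white at +30 = thread start.
- neck (a point): Centre of the rim of the chamber's neck, 188 mm above the bench, axes as the pump's. The neck is 92 mm wide and carries three equal thread ramps, 120 degrees apart, on which the lid's lugs lie at the start. At its clockwise end each ramp has a stop rib, higher than the ramp: turned clockwise on top of the ramps the lid only jams on the ribs and cannot catch.
- lid: Blue round filter lid, 124 mm across, 28 mm high plus wing grip, about 0.2 kg, loose. Origin on its axis at the lower edge of its skirt: 177 mm above the bench while lying on the ramps, 166 mm when dropped into the thread and when home. z up; +x along the wing grip to the lid's yellow mark. Turns with under 0.2 N m. A tight grip holds it up: to let it drop, press down (about 5 N), follow or ease the grip.
- lid_mark (a point): Yellow mark on the lid's top edge, 60 mm from its axis along the lid's +x. Its angle from the pump's +x (counter-clockwise from above) is the lid angle: -0.70 to -0.15 rad at the start; turned backwards past 0.28 the lugs leave the ramps and the lid can drop 11 mm, anywhere up to 0.80; then forwards (clockwise) the lugs pass under the ramps to the stop: home at -0.785 rad.
- lid_grip (a point): Where to grip the lid: on its axis, 54 mm above its origin, in the wing grip, an upright blue bar across the lid 96 mm long (lid's x), 14 mm thick (lid's y), 40 mm tall on the lid's flat top. This point is 26 mm above the flat top, 14 mm below the bar's top. Axes as the lid's.
- inlet_valve (a joint): Angle of the valve's red lever, rad: 0 shut (lever across the pipe, pointing to the pump's +x), 1.571 fully open at its stop (lever along the pipe, to the pump's +y, away from the chamber). Grows counter-clockwise from above; starts between 0 and 0.3; stays where left; needs about 0.25 N m (3 N at the grip point).
- valve_grip (a point): Centre of the lever's red sleeve, where to grip it, 90 mm from the stem, 163 mm above the bench. The sleeve is 92 mm long (45 to 137 mm from the stem), 20 mm wide, 12 mm tall. +x points along the lever away from the stem. Between sleeve and pipe below it 35 mm are free when the valve is open.
- valve_stem (a point): Point on the upright turning axis of the valve lever, at the sleeve's height, 163 mm above the bench, 160 mm from the pump's axis along the pump's +y. Axes as the pump's.
- hammer: Bystander: hammer, 300 mm long, lying on the bench beyond the motor. Leave alone.
- screwdriver: Bystander: screwdriver, 200 mm long, lying in front of the motor. Leave alone.
- impeller: Bystander: black plastic pump impeller, 110 mm across, 46 mm high, lying beyond the valve. Leave alone.
Not all that is in view belongs to the job. Of the things that look like the lid, the largest one is meant.

How it is judged (in metres and radians):
On the way, in this order (a step that is already met when the one before it is completed fails the run):
1. the lid, turned backwards, has dropped into the start of the thread (z of lid in the frame of pump below 0.1685 m and y of lid_mark in the frame of pump above 0.0119 m), for 0.05 s.
2. the lid is screwed forwards, fully home against its stop (z of lid in the frame of pump below 0.1685 m and y of lid_mark in the frame of pump below -0.038 m and angle between lid's own z axis and vertical below 0.06 rad), for 0.2 s.
3. the valve lever is in line with the pipe (value of joint inlet_valve above 1.45 rad), for 0.2 s.
At the end, for the whole second after the job is handed in: The lid is down on the neck (origin less than 168.5 mm above the bench), level within 0.06 rad and turned home to within 0.10 rad of its stop (lid angle below about -0.685 rad), and the valve lever is open to more than 1.45 rad; lid at rest (all of step 2 and value of joint inlet_valve above 1.45 rad and linear speed of lid below 0.02 m/s); the robot touches nothing.
It fails at once if the lid is lifted off the thread (more than 6 mm above where it lay) (z of lid in the frame of pump above 0.183 m).
It fails at once if the valve is opened (past 0.7 rad) while the lid is not home (value of joint inlet_valve above 0.7 rad and not (z of lid in the frame of pump below 0.1685 m and y of lid_mark in the frame of pump below -0.038 m and angle between lid's own z axis and vertical below 0.06 rad)).
It fails at once if the hammer, screwdriver or impeller is moved more than 30 mm (distance of any of hammer, screwdriver, impeller from where it was at the start of the episode above 0.03 m).
It also fails if it takes over 56 s, if anything falls off the work surface, if the arm or the gripper's body presses on something with over 40 N, if the wrist force passes 120 N, or if a joint passes its speed limit or range.

ROBOT

A 6-joint arm with a two-finger parallel gripper is mounted at the origin on the work surface. World frame = base frame: x ahead of the robot, y to its left, z up, the work surface at z = 0. Lengths are in m, angles in degrees, forces in N, time in s.
With the tool pointing down it reaches from about 0.4 to 0.825 m from the base axis. Payload 7 kg.
Tool frame: the origin (TCP) lies at the very end of the fingers, on their centre line; the grasp point (between the pads) lies r.pinch_z behind it (r.pinch_z is the distance from the TCP to the grasp point, in m); z points along the fingers, y is the direction in which the jaws open and shut (so a half turn about z gives the same grasp; the last joint's range is limited). The gripper opens to 88 mm and grips with 3 to 60 N. Pads are 19 mm wide; open, the fingers measure 130 mm over their backs; the gripper's body (78 mm by 193 mm) begins 47 mm behind the grasp point.
Start: joints at [-54.368, 20.546, 0.682, 0, -70.136, -16.507], TCP at [0.221, -0.638, 0.227] pointing down, gripper open.
Joint ranges: [-176.03, 176.03], [-82.01, 121.73], [-58.28, 71.71], [-173.87, 95.51], [-174.79, -0.11], [-173.66, 173.66]. Speed limits (degrees/s): [136.94, 136.94, 172.46, 180, 180, 180].

INTERFACE

Orientations are given as [roll, pitch, yaw] about the fixed x, y, z axes, in that order (R = Rz(yaw) Ry(pitch) Rx(roll)).
In Python, from plant import r gives the robot as it stands. The module is installed in compiled form; this text tells all that it offers.
- The arm moves only by the tool servo_tool, never from a script. Its argument "steps" is a list of rows, each a list of 5 numbers: the finger opening in cm, from 0 to 8.76, then the shift along the tool's x, y, z in cm, then the turn about the tool's z in degrees. In form: [[fingers, x, y, z, spin], ...]. A call has 1 to 8 rows; each row shifts and turns the commanded pose from where the row before left it, along the tool's axes as they then stand; what a row does not reach is not made up. A row lasts 1/8 s, in which the tool goes at most 62.5 mm and 10.7 degrees, less where a joint would pass 70% of its speed; a pose out of reach is approached as far as the arm can. A call with a gripper value outside its range is refused whole. The fingers move at their own pace and stop on an object; "squeeze" is the grip in N (left out, the last holds). Time passes only in rows, so rows that do not move let the fingers close. It gives the time, the measured TCP pose, the force and the opening at its end, in the units of the state.
- r.get_state(): the state, without advancing time (a new reading comes with each control period).
- r.capture(name): name is "side" or "top"; returns the picture (384x512x3 uint8, red, green, blue); there is no depth.
- r.calibration(name): a dict with "K" (3x3 intrinsics, pixels), "rvec" (rotation vector, rad) and "tvec" (3), from world to camera coordinates, as OpenCV has them. Camera axes: x right, y down, z forward; pixel columns grow to the right and rows downward; lengths in m; the calibration is good to about 2 mm. A picture is of the moment at which its call begins. calibration takes no time and is no camera call.
- r.close_job(): hands the job in, once; it reports no verdict.
The state is a dict: "time_s": time; "joints": joint angles; "qd": joint speeds; "joint_torque": joint torques, N m; "tcp_pos": TCP position; "eef_rot": TCP orientation; "contact_force": force on the tool from outside, world axes, zero at the start; "moment": the same for the moment, N m; "gripper_width": finger opening in m.
Only numpy, scipy, OpenCV 4.12 (cv2) and the standard library are available. Lean on these libraries where they do the work, as an engineer would, in place of code of your own. Each camera call takes 0.05 s, during which the arm holds its last target.

## Working session

There is one attempt and no reset: what is moved stays moved. The work goes in short steps, Python scripts to look and compute and a tool call to move; the robot and the scene stay as the last step left them, time stands still between calls to the robot, and variables do not carry over. Pictures are saved under pics/ and viewed, and the job is handed in when it is done.

Besides the shell and the picture viewer there is one more tool, called as name(argument=value, ...), one argument or row to a line, values as JSON. servo_tool: Moves the arm, as the interface text tells. Its arguments: {"type":"object","properties":{"steps":{"type":"array","items":{"type":"array","items":{"type":"number"}}},"squeeze":{"type":"number"}},"required":["steps"]}

```bash
ls; mkdir -p pics; python3 - <<'E'
from plant import r
import cv2
s=r.get_state()
for k,v in s.items(): print(k,v)
print(r.pinch_z)
for n in("side","top"):
    im=r.capture(n); cv2.imwrite(f"pics/{n}0.png",im[:,:,::-1]); c=r.calibration(n); print(n,c)
E
```

```text
pics
time_s 0.0
joints [-5.43670862e+01  2.05909668e+01  6.34758945e-01 -2.07819004e-02
 -7.01359541e+01 -1.65070910e+01]
qd [ 0.01843807  0.00031844  0.07495848  0.14731379  0.07246551 -0.06151053]
joint_torque [-3.76070716e-05 -5.82720244e+01  2.93048662e+01  6.99722528e+00
  6.72475944e-03 -1.51710210e-04]
tcp_pos [ 0.22098295 -0.63728957  0.22563338]
eef_rot [ 1.79906085e+02 -7.45773738e-03 -1.60881248e+02]
contact_force [-1.4940609  -0.62022075 -0.38973557]
moment [-0.03887228  0.01001023  0.01040157]
gripper_width 0.08764975590894254
0.0188
side {'K': array([[432.640229  ,   0.        , 257.04546256],
       [  0.        , 432.640229  , 189.84091291],
       [  0.        ,   0.        ,   1.        ]]), 'rvec': array([ 0.56445015, -2.70371001,  1.13228314]), 'tvec': array([0.4812614 , 0.29109979, 0.93258365])}
top {'K': array([[360.92923838,   0.        , 249.65309776],
       [  0.        , 360.92923838, 191.83868444],
       [  0.        ,   0.        ,   1.        ]]), 'rvec': array([ 2.16487361, -2.16756959,  0.08026903]), 'tvec': array([-0.05035236,  0.57055939,  0.81873956])}
```

View pics/side0.png

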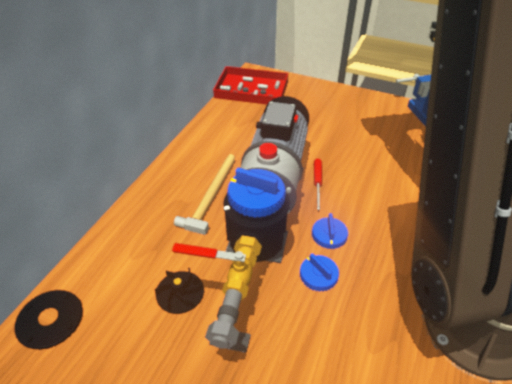

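View pics/top0.png

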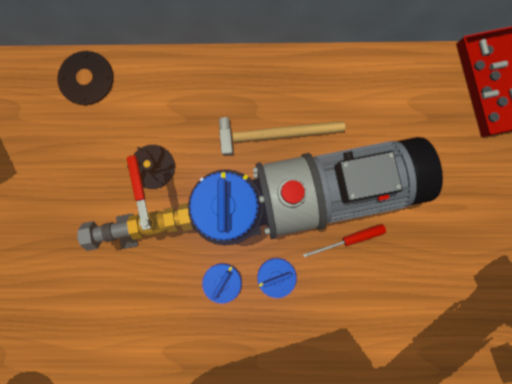

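The top view shows the lid at about (224,206), the wing bar running vertically in the picture with its mark near (224,176), the valve stem near (147,225) and the red sleeve around (136,178). I'll enlarge it to measure.

```bash
cat > h.py <<'E'
import numpy as np, cv2
from plant import r
def cal(n):
    c=r.calibration(n); R=cv2.Rodrigues(np.array(c['rvec'],float))[0]; return np.array(c['K']),R,np.array(c['tvec'],float).reshape(3)
def back(n,uv,z):
    K,R,t=cal(n); d=R.T@np.linalg.solve(K,np.array([uv[0],uv[1],1.])); C=-R.T@t
    return C+d*(z-C[2])/d[2]
def proj(n,P):
    K,R,t=cal(n); p=K@(R@np.asarray(P,float)+t); return p[:2]/p[2]
E
python3 - <<'E'
from h import *
for n in("side","top"):
    K,R,t=cal(n); print(n,-R.T@t)
im=cv2.imread('pics/top0.png')[130:260,70:280]
cv2.imwrite('pics/top0z.png',cv2.resize(im,None,fx=3.7,fy=3.7,interpolation=cv2.INTER_CUBIC))
im=cv2.imread('pics/side0.png')[150:280,160:310]
cv2.imwrite('pics/side0z.png',cv2.resize(im,None,fx=4.6,fy=4.6,interpolation=cv2.INTER_CUBIC))
E
```

```text
side [0.2584426  0.61453272 0.8611741 ]
top [ 0.49332576 -0.06573174  0.8664392 ]
```

View pics/top0z.png

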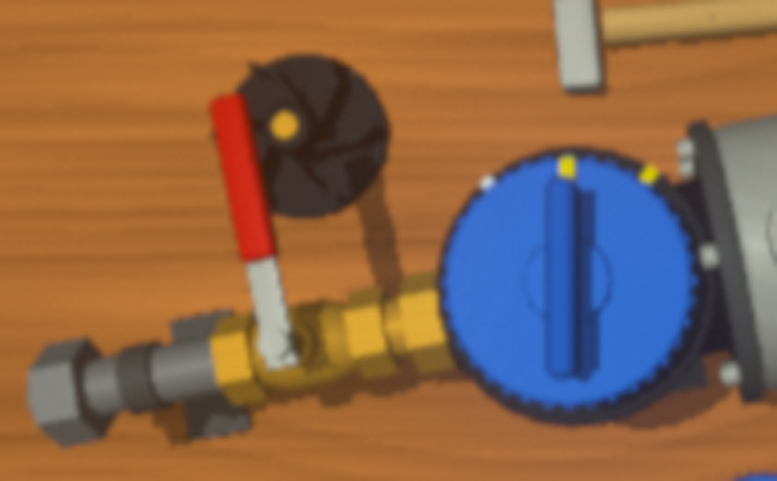

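View pics/side0z.png

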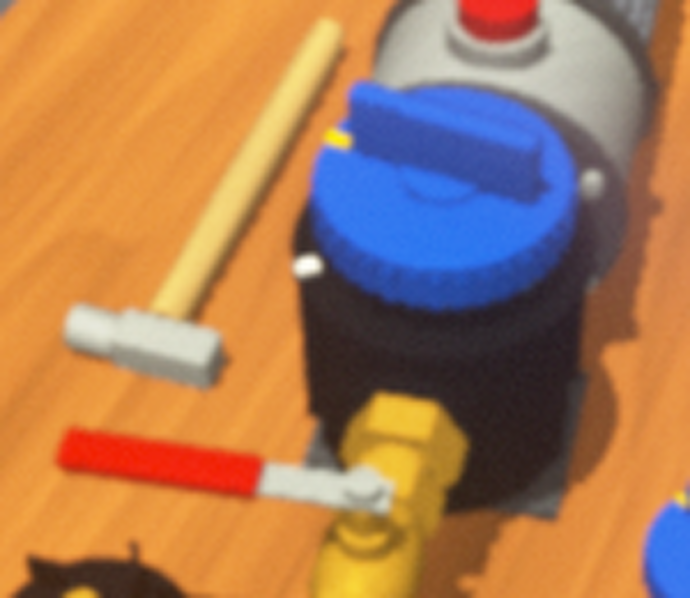

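```bash
cat > fit.py <<'E'
from h import *
from scipy.optimize import least_squares
T=lambda x,y:(70+x/3.7,130+y/3.7)
S=lambda x,y:(160+x/4.6,150+y/4.6)
def P(q,l): 
    c,s=np.cos(q[2]),np.sin(q[2]); return np.array([q[0]+c*l[0]-s*l[1],q[1]+s*l[0]+c*l[1],l[2]])
pol=lambda rr,a,z,o=(0,0):(o[0]+rr*np.cos(a),o[1]+rr*np.sin(a),z)
obs=[ # cam, uv, fn
("top",T(487,183),lambda q:pol(q[5],np.radians(30),.161)),
("top",T(648,175),lambda q:pol(q[5],np.radians(-45),.161)),
("side",S(308,266),lambda q:pol(q[5],np.radians(30),.161)),
("top",T(567,167),lambda q:pol(.060,q[3],.205)),
("side",S(338,139),lambda q:pol(.060,q[3],.205)),
("top",T(569,280),lambda q:(0,0,.205)),
("top",T(562,180),lambda q:pol(.048,q[3],.245)),
("top",T(561,376),lambda q:pol(-.048,q[3],.245)),
("top",T(227,97),lambda q:pol(.137,q[4],.169,(0,.16))),
("top",T(257,258),lambda q:pol(.045,q[4],.169,(0,.16))),
("side",S(68,440),lambda q:pol(.137,q[4],.169,(0,.16))),
("side",S(262,475),lambda q:pol(.045,q[4],.163,(0,.16))),
]
f=lambda q:np.concatenate([proj(n,P(q,fn(q)))-uv for n,uv,fn in obs])
s=least_squares(f,[.5,0,0.1,-.3,.1,.07],loss='soft_l1'); q=s.x
if __name__=="__main__":
    print("x,y",q[:2],"yaw",np.degrees(q[2]),"lid",q[3],"valve",q[4],"rmark",q[5]); print(f(q).reshape(-1,2).round(1).tolist())
    print("bar world deg",np.degrees(q[2]+q[3]),"stem",P(q,(0,.16,.163)),"reach",np.hypot(*q[:2]))
    for a in (q[4],1.571): print("grip",P(q,pol(.09,a,.163,(0,.16))),np.hypot(*P(q,pol(.09,a,.163,(0,.16)))[:2]))
E
python3 fit.py
```

```text
x,y [ 0.52704567 -0.00607539] yaw 11.21544335614644 lid -0.1867082849428637 valve 0.026997145476656992 rmark 0.07172792148203708
[[0.1, 0.9], [0.7, 0.1], [-0.4, -0.2], [0.1, -1.0], [-1.0, -1.0], [-0.3, 0.9], [-0.6, -0.9], [-0.2, 1.7], [-0.8, -0.6], [0.1, 1.3], [-0.9, -1.3], [1.3, -0.2]]
bar world deg 0.517846628794374 stem [0.49592587 0.15086905 0.163     ] reach 0.527080683172316
grip [0.58370242 0.17075061 0.163     ] 0.6081646907262547
grip [0.478403   0.23914674 0.163     ] 0.5348463260777625
```

Both cameras agree within about 1 px: the pump is at (0.527,-0.006) with yaw 11.2°. The lid angle is -0.187 rad, inside the stated range, and the valve is at 0.027 rad. I'll lift first, then travel over.

servo_tool(
  steps=[
    [8.76, 0, 0, -5, 9.3],
    [8.76, 0, 0, -5.5, 9.3],
    [8.76, -2.5, 5.2, 0, 0],
    [8.76, -2.5, 5.2, 0, 0],
    [8.76, -2.5, 5.2, 0, 0],
    [8.76, -2.5, 5.2, 0, 0],
    [8.76, -2.5, 5.2, 0, 0],
    [8.76, -2.5, 5.2, 0, 0],
  ],
  squeeze=10,
)

```text
time_s: 1.1
tcp_pos: [0.3685, -0.3225, 0.3314]
eef_rot: [180.0, -0.0, -179.5]
contact_force: [1.7, -0.5, -0.1]
gripper_width: 0.0879
```

servo_tool(
  steps=[
    [8.76, -2.6, 5.2, 0, 0],
    [8.76, -2.6, 5.2, 0, 0],
    [8.76, -2.6, 5.2, 0, 0],
    [8.76, -2.6, 5.2, 0, 0],
    [8.76, -2.6, 5.2, 0, 0],
    [8.76, -2.6, 5.2, 0, 0],
    [8.76, 0, 0, 0, 0],
  ],
)

```text
time_s: 1.98
tcp_pos: [0.5223, -0.0078, 0.3304]
eef_rot: [-180.0, -0.1, -179.3]
contact_force: [0.6, -0.5, -0.8]
gripper_width: 0.0871
```

servo_tool(
  steps=[
    [8.76, -0.5, 0.2, 4, -0.2],
    [8.76, 0, 0, 4, 0],
    [8.76, 0, 0, 2, 0],
    [8.76, 0, 0, 1.5, 0],
    [8.76, 0, 0, 0, 0],
  ],
)

```text
time_s: 2.6
tcp_pos: [0.5258, -0.0094, 0.2159]
eef_rot: [-180.0, -0.1, -179.3]
contact_force: [0.2, 0.6, 0.3]
gripper_width: 0.0877
```

```bash
python3 - <<'E'
from h import *
s=r.get_state(); print(s['tcp_pos'],s['eef_rot'],s['contact_force'])
im=r.capture('side')[:,:,::-1][100:260,160:340]
cv2.imwrite('pics/side1.png',cv2.resize(im,None,fx=3.7,fy=3.7,interpolation=cv2.INTER_CUBIC))
E
```

```text
[ 0.52580326 -0.00941029  0.21585811] [-1.79971861e+02 -9.23259584e-02 -1.79303362e+02] [0.17192881 0.56716057 0.25300956]
```

View pics/side1.png

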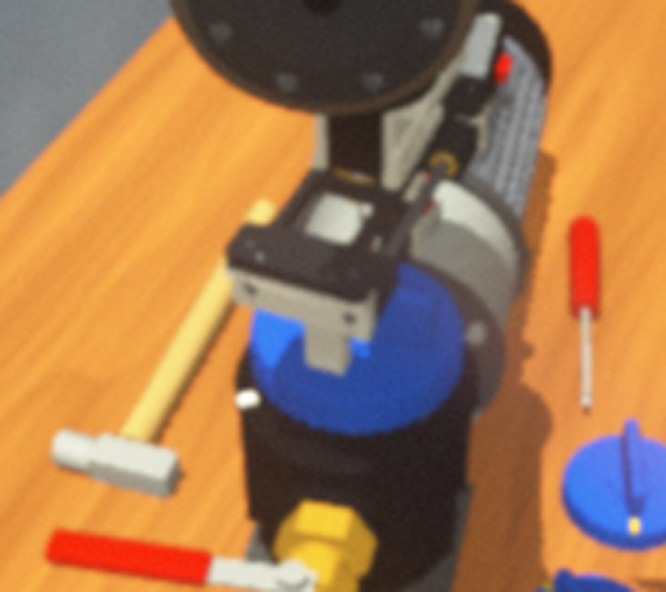

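The near finger stands over the lid with a gap, straddling the bar. I'll centre by +3 mm in y, go 3 mm lower and close.

servo_tool(
  steps=[
    [8.76, -0.1, 0.3, 0.3, 0],
    [4, 0, 0, 0, 0],
    [2, 0, 0, 0, 0],
    [1, 0, 0, 0, 0],
    [1, 0, 0, 0, 0],
    [1, 0, 0, 0, 0],
    [1, 0, 0, 0, 0],
  ],
  squeeze=12,
)

```text
time_s: 3.52
tcp_pos: [0.5273, -0.0059, 0.2136]
eef_rot: [180.0, -0.0, -179.3]
contact_force: [0.3, 0.1, 0.5]
gripper_width: 0.0332
```

servo_tool(
  steps=[
    [1, 0, 0, 0, 0],
    [1, 0, 0, 0, 0],
    [1, 0, 0, 0, 0],
    [1, 0, 0, 0, 0],
  ],
  squeeze=12,
)

```text
time_s: 4.03
tcp_pos: [0.5274, -0.0058, 0.2135]
eef_rot: [180.0, -0.0, -179.3]
contact_force: [-0.2, 0.5, -0.1]
gripper_width: 0.0133
```

servo_tool(
  steps=[
    [1, 0, 0, 0, -6],
    [1, 0, 0, 0, -6],
    [1, 0, 0, 0, -6],
    [1, 0, 0, 0, -6],
    [1, 0, 0, 0, -6],
    [1, 0, 0, 0, -6],
    [1, 0, 0, 0, -5],
    [1, 0, 0, 0, 0],
  ],
)

```text
time_s: 5.03
tcp_pos: [0.527, -0.006, 0.2132]
eef_rot: [180.0, -0.0, -138.3]
contact_force: [-0.4, -0.7, -1.8]
gripper_width: 0.0137
```

```bash
python3 - <<'E'
from h import *
s=r.get_state(); print(s['tcp_pos'],s['eef_rot'],s['contact_force'],s['moment'])
for n,(a,b,c,d) in dict(side=(100,260,160,340),top=(130,260,130,300)).items():
  im=r.capture(n)[:,:,::-1][a:b,c:d]
  cv2.imwrite(f'pics/{n}2.png',cv2.resize(im,None,fx=3.7,fy=3.7,interpolation=cv2.INTER_CUBIC))
E
```

```text
[ 0.52704991 -0.00596237  0.21324096] [ 1.79975948e+02 -3.61929793e-02 -1.38317492e+02] [-0.35226128 -0.66537426 -1.8454523 ] [ 0.01192476  0.02605281 -0.02062067]
```

View pics/side2.png

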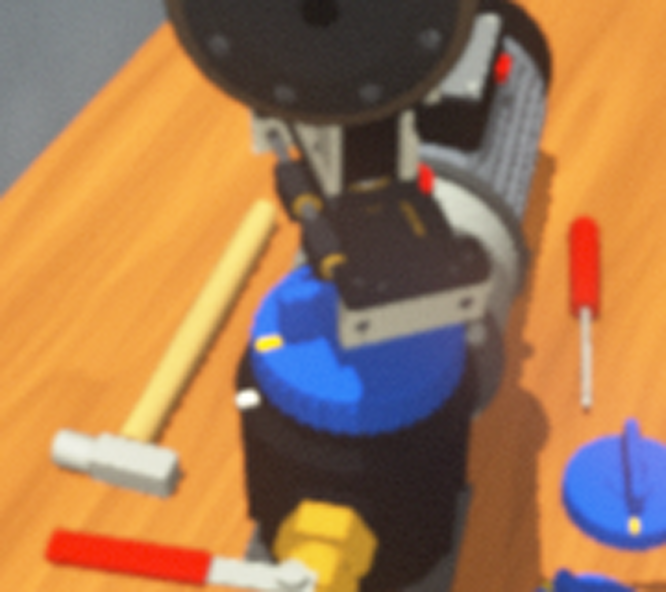

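View pics/top2.png

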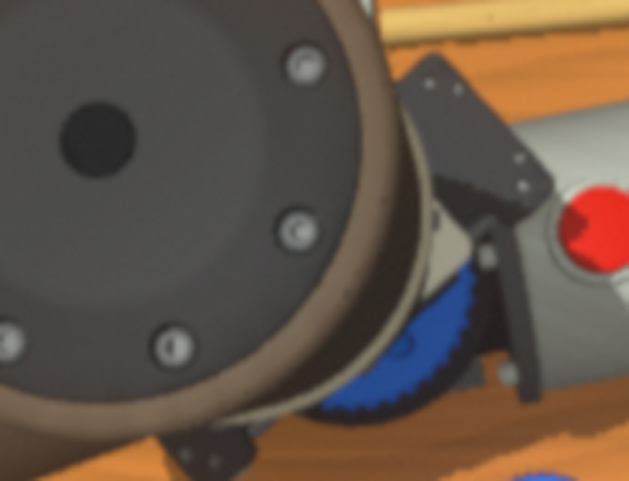

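In the side picture the lid has turned with the grip: its mark at (268,343) now stands just above the white one at (247,399). The wrist force of -1.8 N equals the lid's weight, so the grip is holding the lid up. Next I follow it down.

servo_tool(
  steps=[
    [1, 0, 0, 0.2, 0],
    [1, 0, 0, 0.2, 0],
    [1, 0, 0, 0.2, 0],
    [1, 0, 0, 0.2, 0],
    [1, 0, 0, 0.2, 0],
    [1, 0, 0, 0, 0],
  ],
  squeeze=8,
)

```text
time_s: 5.88
tcp_pos: [0.5272, -0.0059, 0.2034]
eef_rot: [180.0, -0.0, -138.3]
contact_force: [0.2, 1.1, -1.8]
gripper_width: 0.014
```

servo_tool(
  steps=[
    [1, 0, 0, 0.1, 0],
    [1, 0, 0, 0.1, 0],
    [1, 0, 0, 0, 0],
  ],
)

```text
time_s: 6.25
tcp_pos: [0.5275, -0.0059, 0.2026]
eef_rot: [-180.0, 0.0, -138.3]
contact_force: [-3.1, 0.6, 4.3]
gripper_width: 0.0142
```

```bash
python3 - <<'E'
from h import *
im=r.capture('side')[:,:,::-1][100:260,160:340]
cv2.imwrite(f'pics/side3.png',cv2.resize(im,None,fx=3.7,fy=3.7,interpolation=cv2.INTER_CUBIC))
from fit import P,pol,q
for z in(.205,.194): p=proj('side',P(q,pol(.06,np.radians(30.5),z))); print(z,(p-[160,100])*3.7)
E
```

```text
0.205 [262.24864823 342.67693   ]
0.194 [263.02047751 355.9859347 ]
```

View pics/side3.png

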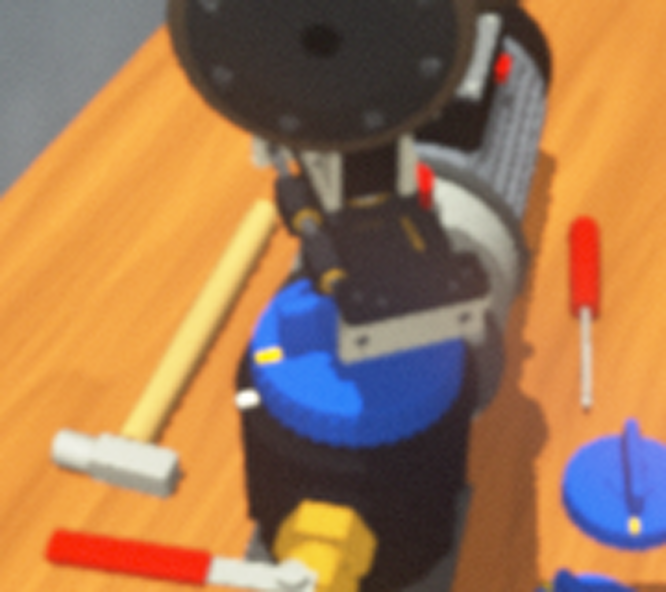

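The mark went from row 343 to row 355, and 356 is predicted for an 11 mm drop, so the lid is in the thread. Now I turn it clockwise, 75.5° to home.

servo_tool(
  steps=[
    [1, 0, 0, 0, 5],
    [1, 0, 0, 0, 9],
    [1, 0, 0, 0, 9],
    [1, 0, 0, 0, 9],
    [1, 0, 0, 0, 9],
    [1, 0, 0, 0, 9],
    [1, 0, 0, 0, 9],
    [1, 0, 0, 0, 6],
  ],
  squeeze=12,
)

```text
time_s: 7.3
tcp_pos: [0.5282, -0.0058, 0.2025]
eef_rot: [179.9, 0.1, 156.5]
contact_force: [1.1, 0.2, 2.5]
gripper_width: 0.014
```

servo_tool(
  steps=[
    [1, 0, 0, 0, 4],
    [1, 0, 0, 0, 3],
    [1, 0, 0, 0, 2],
    [1, 0, 0, 0, 1.5],
    [1, 0, 0, 0, 1],
    [1, 0, 0, 0, 0],
    [1, 0, 0, 0, 0],
  ],
  squeeze=12,
)

```text
time_s: 8.18
tcp_pos: [0.528, -0.0056, 0.2025]
eef_rot: [179.9, 0.1, 145.3]
contact_force: [-1.5, 1.1, 5.5]
gripper_width: 0.0146
```

```bash
python3 - <<'E'
from h import *
s=r.get_state(); print(s['moment'])
im=r.capture('side')[:,:,::-1][100:260,160:340]
cv2.imwrite(f'pics/side4.png',cv2.resize(im,None,fx=3.7,fy=3.7,interpolation=cv2.INTER_CUBIC))
E
```

```text
[0.4581425  0.26302954 0.29028548]
```

View pics/side4.png

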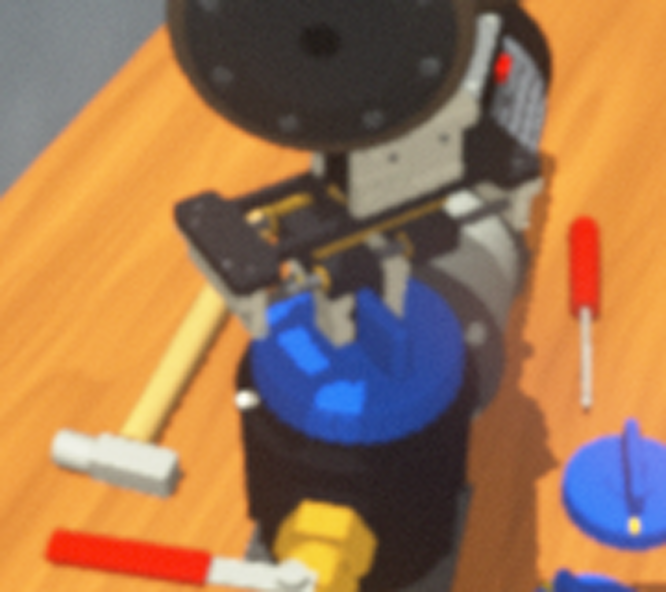

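The moment of 0.29 N·m at yaw 145.3° (home predicted 146.2°) means the lid is on its stop. I open, rise and check.

servo_tool(
  steps=[
    [6, 0, 0, 0, 0],
    [6, 0, 0, 0, 0],
    [6, 0, 0, 0, 0],
    [6, 0, 0, -3, 0],
    [6, 0, 0, -4, 0],
    [6, 0, 0, -5, 0],
    [6, 0, 0, 0, 0],
  ],
)

```text
time_s: 9.1
tcp_pos: [0.5291, -0.0058, 0.3257]
eef_rot: [179.7, 0.3, 145.2]
contact_force: [0.7, -0.2, 0.2]
gripper_width: 0.0602
```

```bash
python3 - <<'E'
from h import *
s=r.get_state(); print(s['moment'],s['joints'])
im=r.capture('side')[:,:,::-1][100:260,160:340]
cv2.imwrite(f'pics/side5.png',cv2.resize(im,None,fx=3.7,fy=3.7,interpolation=cv2.INTER_CUBIC))
from fit import P,pol,q
for z in(.205,.194): 
  for a in (-.785,-.685): p=proj('side',P(q,pol(.06,a,z))); print(z,a,(p-[160,100])*3.7)
for l in (.048,-.048): print((proj('side',P(q,pol(l,-.785,.234)))-[160,100])*3.7)
E
```

```text
[-0.01939989 -0.03474179  0.01823876] [ 2.06801032e+01  3.49656110e+00 -8.42928217e+00  7.37512872e-02
 -7.76697397e+01 -1.45465176e+02]
0.205 -0.785 [307.39887808 262.72413335]
0.205 -0.685 [299.26154815 266.55347829]
0.194 -0.785 [307.77856975 275.99332838]
0.194 -0.685 [299.70607694 279.82619843]
[316.88265358 237.8628497 ]
[407.08857713 333.49317514]
```

View pics/side5.png

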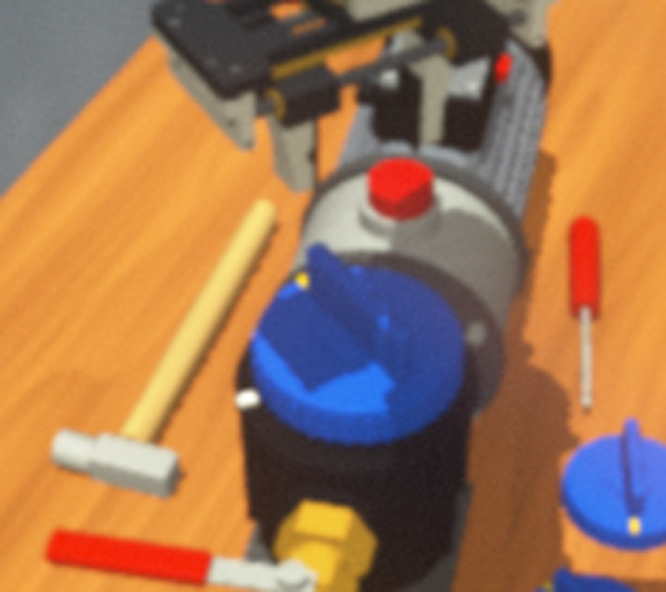

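servo_tool(
  steps=[
    [4, 0, 0, 0, -9.5],
    [4, 0, 0, 0, -9.5],
    [4, 0, 0, 0, -9.5],
    [4, 0, 0, 0, -9.5],
    [4, 0, 0, 0, -9.6],
    [4, -3.1, 5.3, 0, 0],
    [4, -3.1, 5.3, 0, 0],
    [4, -3.1, 5.3, 0, 0],
  ],
)

```text
time_s: 10.15
tcp_pos: [0.5826, 0.1712, 0.3203]
eef_rot: [-180.0, -0.1, -167.2]
contact_force: [1.2, -1.1, 0.6]
gripper_width: 0.0398
```

```bash
python3 - <<'E'
from h import *
s=r.get_state(); print(s['joints'])
im=r.capture('top')[:,:,::-1]; cv2.imwrite('pics/top6.png',im)
cv2.imwrite(f'pics/top6z.png',cv2.resize(im[130:260,70:280],None,fx=3.7,fy=3.7,interpolation=cv2.INTER_CUBIC))
from fit import P,pol,q
for a in (-.785,-.685): print((proj('top',P(q,pol(.06,a,.194)))-[70,130])*3.7)
for l in (.048,-.048): print((proj('top',P(q,pol(l,-.785,.234)))-[70,130])*3.7)
E
```

```text
[ 3.47767021e+01  1.16982750e+01  5.67795842e-01 -1.50588701e-02
 -7.89637514e+01 -1.11982479e+02]
[635.96904114 185.92119437]
[625.84675654 179.92465528]
[618.69984122 196.38045805]
[505.35011993 364.58397515]
```

View pics/top6z.png

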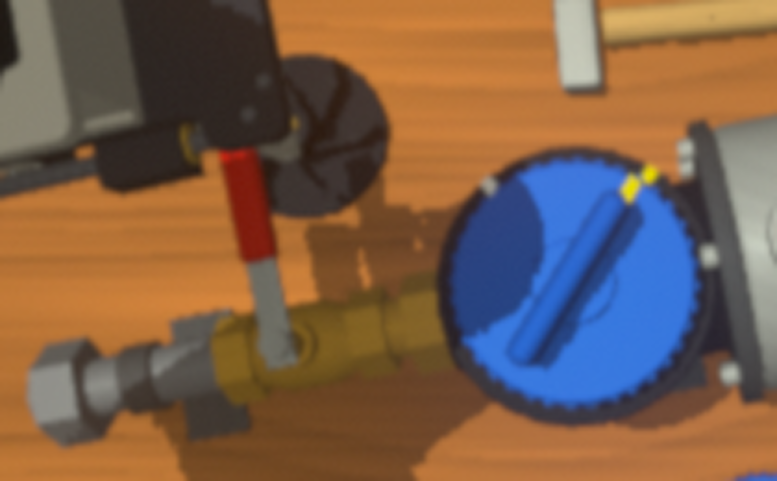

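```bash
python3 - <<'E'
from h import *
for a,b in(('top0','topA'),('top6','topB')):
    im=cv2.imread(f'pics/{a}.png')[168:248,184:270]
    cv2.imwrite(f'pics/{b}.png',cv2.resize(im,None,fx=7,fy=7,interpolation=cv2.INTER_CUBIC))
    Y=cv2.inRange(cv2.cvtColor(im,cv2.COLOR_BGR2HSV),(18,120,120),(40,255,255))
    n,l,st,ce=cv2.connectedComponentsWithStats(Y); print(a,[(st[i,4],(ce[i]*7+3).round(1)) for i in range(1,n)])
E
```

```text
top0 [(np.int32(17), array([276.4,  47.5])), (np.int32(21), array([431.7,  59.3])), (np.int32(140), array([ 19.4, 353.2]))]
top6 [(np.int32(23), array([433.7,  60.8])), (np.int32(17), array([395.8,  89.9])), (np.int32(59), array([ 14.7, 340.3]))]
```

View pics/topA.png

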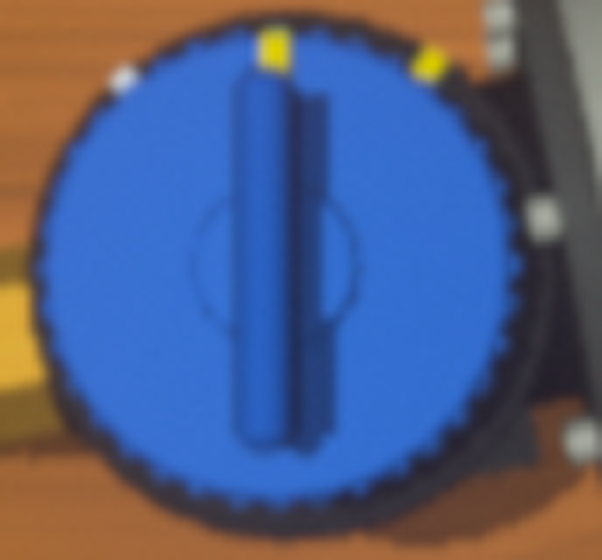

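View pics/topB.png

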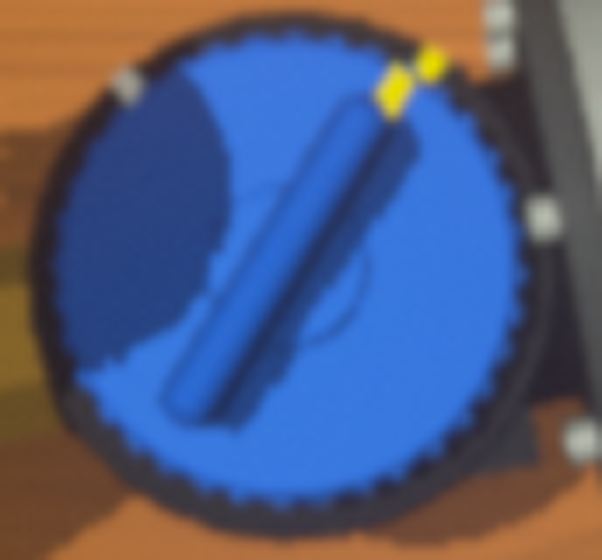

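```bash
python3 - <<'E'
from h import *
from fit import q
def ang(uv,z):
    p=back('top',(184+uv[0]/7,168+uv[1]/7),z)[:2]-q[:2]; return np.hypot(*p),np.degrees(np.arctan2(p[1],p[0])-q[2])
def bar(a,b,z):
    p=(back('top',(184+a[0]/7,168+a[1]/7),z)-back('top',(184+b[0]/7,168+b[1]/7),z))[:2]; return np.hypot(*p),np.degrees(np.arctan2(p[1],p[0])-q[2])
print('A mark',ang((276.4,47.5),.205),'bar',bar((263,75),(262,445),.245))
print('B mark',ang((395.8,89.9),.194),'bar',bar((360,105),(185,415),.234))
print('shoulder y',ang((432.5,60),.161),'w',ang((123,79),.161))
E
```

```text
A mark (np.float64(0.058788579734578024), np.float64(-10.910937445582011)) bar (np.float64(0.09130074723803953), np.float64(-10.986822692122658))
B mark (np.float64(0.057692256544215836), np.float64(-43.515470221548625)) bar (np.float64(0.08910713481979592), np.float64(-40.41970006329662))
shoulder y (np.float64(0.07302338424097544), np.float64(-44.18376403966448)) w (np.float64(0.07355631451256195), np.float64(29.07448251450853))
```

The two readings disagree: the mark gives -43.5° and the bar -40.4°, against a limit of -39.3°. That is too close, and there is plenty of time, so I'll go back and tighten with a firmer grip before touching the valve.

servo_tool(
  steps=[
    [6, 3.1, -5.3, 0, 0],
    [6, 3.1, -5.3, 0, 0],
    [6, 3.1, -5.3, 0, 0],
    [6, 0, 0, 0, 9.5],
    [6, 0, 0, 0, 9.5],
    [6, 0, 0, 0, 9.5],
    [6, 0, 0, 0, 9.5],
    [6, 0, 0, 0, 8],
  ],
)

```text
time_s: 11.2
tcp_pos: [0.5267, -0.006, 0.3201]
eef_rot: [-179.9, -0.1, 146.5]
contact_force: [-0.6, 1.2, 0.7]
gripper_width: 0.06
```

servo_tool(
  steps=[
    [6, 0, 0, 5, 0],
    [6, 0, 0, 4, 0],
    [6, 0, 0, 2.6, 0],
    [1, 0, 0, 0, 0],
    [1, 0, 0, 0, 0],
    [1, 0, 0, 0, 0],
    [1, 0, 0, 0, 0],
    [1, 0, 0, 0, 0],
  ],
  squeeze=30,
)

```text
time_s: 12.2
tcp_pos: [0.5275, -0.0058, 0.206]
eef_rot: [180.0, 0.0, 146.8]
contact_force: [-0.3, 0.1, -0.2]
gripper_width: 0.0154
```

servo_tool(
  steps=[
    [1, 0, 0, 0, 0],
    [1, 0, 0, 0, 0],
    [1, 0, 0, 0, 0],
    [1, 0, 0, 0, 1],
    [1, 0, 0, 0, 1],
    [1, 0, 0, 0, 1],
    [1, 0, 0, 0, 0],
    [1, 0, 0, 0, 0],
  ],
  squeeze=30,
)

```text
time_s: 13.2
tcp_pos: [0.5275, -0.0054, 0.2061]
eef_rot: [180.0, 0.0, 143.9]
contact_force: [-2.2, 5.7, 6.2]
gripper_width: 0.0141
```

```bash
python3 - <<'E'
from h import *
s=r.get_state(); print(s['moment'],s['eef_rot'])
E
```

```text
[1.86170056 0.98865178 0.78596396] [1.79952360e+02 1.40594345e-02 1.43900602e+02]
```

The torque is now 0.79 N·m, four times what turning needs, and the bar is flush in the pads, so the lid is firmly on its stop. Release and rise.

servo_tool(
  steps=[
    [6, 0, 0, 0, 0],
    [6, 0, 0, 0, 0],
    [6, 0, 0, 0, 0],
    [6, 0, 0, -3, 0],
    [6, 0, 0, -4.5, 0],
    [6, 0, 0, -4, 0],
    [4, 0, 0, 0, -9.5],
    [4, 0, 0, 0, -9.5],
  ],
)

```text
time_s: 14.2
tcp_pos: [0.5274, -0.006, 0.3209]
eef_rot: [180.0, 0.0, 163.1]
contact_force: [1.0, -0.3, 0.1]
gripper_width: 0.0451
```

servo_tool(
  steps=[
    [4, 0, 0, 0, -9.5],
    [4, 0, 0, 0, -9.5],
    [4, 0, 0, 0, -10.5],
    [4, -3.1, 5.3, 0, 0],
    [4, -3.1, 5.3, 0, 0],
    [4, -3.1, 5.3, 0, 0],
    [4, 0, 0, 0, 0],
  ],
)

```text
time_s: 15.08
tcp_pos: [0.5848, 0.1726, 0.3186]
eef_rot: [-180.0, -0.1, -167.5]
contact_force: [-0.9, -0.6, 0.2]
gripper_width: 0.0397
```

```bash
python3 - <<'E'
from h import *
from fit import q
n='top7'
im=r.capture('top')[:,:,::-1]; cv2.imwrite('pics/top7.png',im); im=im[168:248,184:270]
cv2.imwrite(f'pics/top7z.png',cv2.resize(im,None,fx=7,fy=7,interpolation=cv2.INTER_CUBIC))
Y=cv2.inRange(cv2.cvtColor(np.ascontiguousarray(im),cv2.COLOR_BGR2HSV),(18,120,120),(40,255,255))
k,l,st,ce=cv2.connectedComponentsWithStats(Y); 
for i in range(1,k):
  for z in (.194,.161):
    p=back('top',ce[i]+[184,168],z)[:2]-q[:2]; print(st[i,4],ce[i]*7+3,z,np.hypot(*p),np.degrees(np.arctan2(p[1],p[0])-q[2]))
E
```

```text
26 [432.69230769  62.5       ] 0.194 0.06955229354511527 -46.2373634404611
26 [432.69230769  62.5       ] 0.161 0.07271768754428003 -43.59908993915806
18 [396.16666667  90.88888889] 0.194 0.05778161054513493 -42.633486205697594
18 [396.16666667  90.88888889] 0.161 0.06059660439101285 -39.45391277806265
60 [ 14.9 339.7] 0.194 0.07346122943619181 92.32839990371734
60 [ 14.9 339.7] 0.161 0.07955812262573597 90.67579342343525
```

View pics/top7z.png

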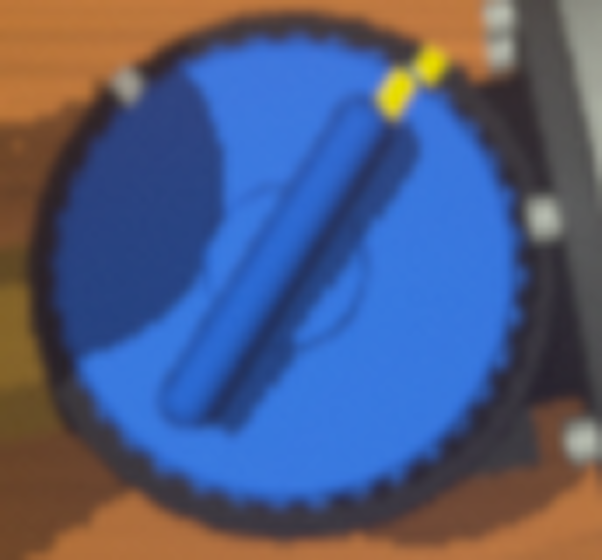

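The lid is exactly where it was before the hard twist. The shoulder's own -45° mark measures -43.6° and the lid mark -42.6°, so the lid is home. Now the valve: straddle the sleeve and swing it.

servo_tool(
  steps=[
    [4, 0.2, 0, 5, 0],
    [4, 0, 0, 5, 0],
    [4, 0, 0, 4, 0],
    [4, 0, 0, 2, 0],
    [4, 0, 0, 1.2, 0],
    [4, 0, 0, 0, 0],
  ],
  squeeze=8,
)

```text
time_s: 15.88
tcp_pos: [0.5821, 0.1681, 0.1484]
eef_rot: [-180.0, -0.0, -167.7]
contact_force: [-0.1, -1.0, -0.6]
gripper_width: 0.0401
```

```bash
python3 - <<'E'
from h import *
s=r.get_state(); print(s['contact_force'])
im=r.capture('side')[:,:,::-1][150:310,140:320]
cv2.imwrite(f'pics/side8.png',cv2.resize(im,None,fx=3.7,fy=3.7,interpolation=cv2.INTER_CUBIC))
E
```

```text
[-0.09689652 -1.03753096 -0.58749082]
```

View pics/side8.png

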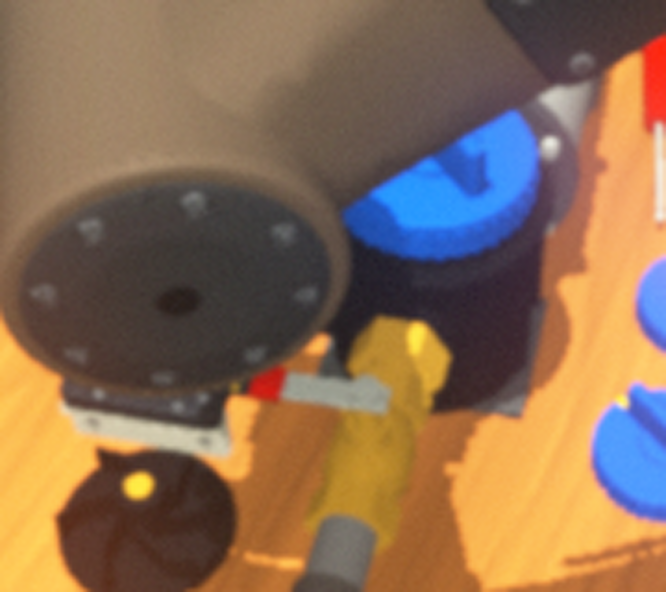

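servo_tool(
  steps=[
    [2.6, 0, 0, 0, 0],
    [2.6, 0, 0, 0.1, 0],
    [2.6, 0.11, 1.41, 0, -9],
    [2.6, 0.11, 1.41, 0, -9],
    [2.6, 0.11, 1.41, 0, -9],
    [2.6, 0.11, 1.41, 0, -9],
    [2.6, 0.11, 1.41, 0, -9],
    [2.6, 0.11, 1.41, 0, -9],
  ],
)

```text
time_s: 16.92
tcp_pos: [0.5307, 0.2322, 0.148]
eef_rot: [-179.9, 0.0, -113.4]
contact_force: [2.2, -3.2, -0.1]
gripper_width: 0.0257
```

servo_tool(
  steps=[
    [2.6, 0.11, 1.41, 0, -9],
    [2.6, 0.11, 1.41, 0, -9],
    [2.6, 0.11, 1.41, 0, -9],
    [2.6, 0.05, 0.94, 0, -6],
    [2.6, 0, 0.3, 0, -2],
    [2.6, 0, 0, 0, 0],
  ],
)

```text
time_s: 17.68
tcp_pos: [0.4778, 0.2384, 0.1484]
eef_rot: [-179.9, 0.0, -78.7]
contact_force: [4.5, -1.6, 0.5]
gripper_width: 0.0261
```

servo_tool(
  steps=[
    [2.6, 0, 0.2, 0, 0],
    [2.6, 0, 0.2, 0, 0],
    [2.6, 0, 0, 0, 0],
  ],
)

```text
time_s: 18.05
tcp_pos: [0.4762, 0.2382, 0.1485]
eef_rot: [-179.7, 0.0, -78.7]
contact_force: [17.4, -2.2, -7.4]
gripper_width: 0.0294
```

17 N with hardly any motion means the lever is on its stop. Back off, open, rise and look.

servo_tool(
  steps=[
    [2.6, 0, -0.4, 0, 0],
    [4, 0, -0.1, 0, 0],
    [4.5, 0, 0, 0, 0],
    [4.5, 0, 0, 0, 0],
    [4.5, 0, 0, -4, 0],
    [4.5, 0, 0, -6, 0],
    [4.5, 0, 0, -6, 0],
    [4.5, 0, 0, 0, 0],
  ],
)

```text
time_s: 19.05
tcp_pos: [0.4794, 0.2396, 0.3131]
eef_rot: [-179.5, 0.2, -78.6]
contact_force: [0.9, -0.1, -1.0]
gripper_width: 0.0448
```

servo_tool(
  steps=[
    [4.5, -6, 0, 0, 0],
    [4.5, -6, 0, 0, 0],
    [4.5, -6, 0, 0, 0],
    [4.5, 0, 0, 0, 0],
  ],
)

```text
time_s: 19.55
tcp_pos: [0.4408, 0.418, 0.3054]
eef_rot: [179.9, -0.1, -78.5]
contact_force: [-0.1, -0.4, -1.1]
gripper_width: 0.045
```

```bash
python3 - <<'E'
from h import *
from fit import P,pol,q
print(r.get_state()['contact_force'])
im=r.capture('top')[:,:,::-1]; cv2.imwrite('pics/top9.png',im)
cv2.imwrite(f'pics/top9z.png',cv2.resize(im[130:260,70:280],None,fx=3.7,fy=3.7,interpolation=cv2.INTER_CUBIC))
cv2.imwrite('pics/side9.png',r.capture('side')[:,:,::-1])
for a in (1.571,1.45): print(a,[((proj('top',P(q,pol(l,a,.169,(0,.16))))-[70,130])*3.7).round() for l in(.045,.137)])
E
```

```text
[-0.14368112 -0.42851047 -1.06484006]
1.571 [array([190., 363.]), array([ 17., 398.])]
1.45 [array([188., 353.]), array([ 14., 366.])]
```

View pics/top9z.png

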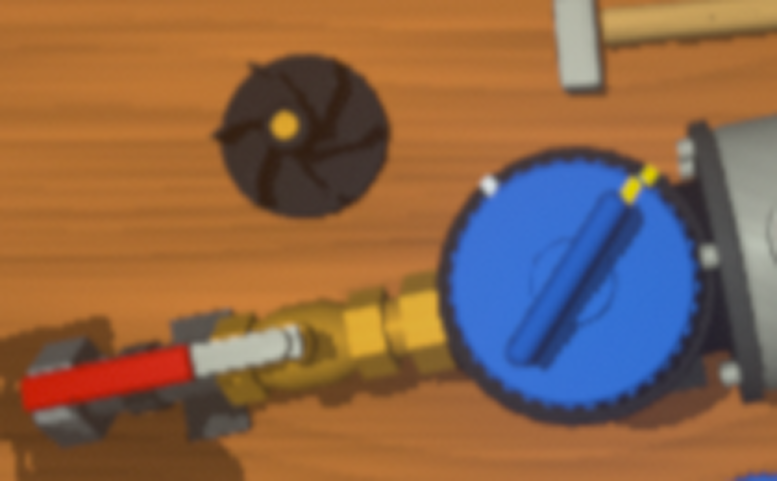

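View pics/side9.png

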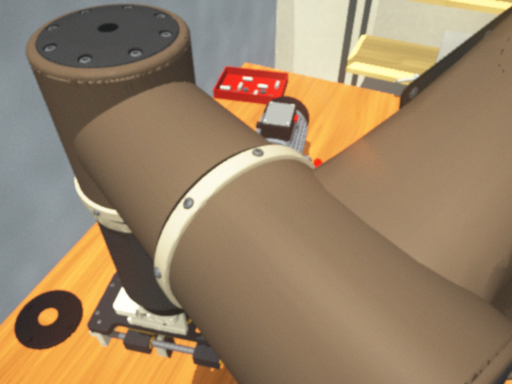

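The sleeve runs from (190,362) to about (23,395), matching the prediction for 1.571 rad: (190,363) to (17,398). The lid mark still stands at the yellow shoulder mark, the impeller and the hammer head look unmoved, and the arm is clear. Handing in.

```bash
python3 -c "
from plant import r
print(r.close_job()); print(r.get_state()['time_s'])"
```

```text
the job is handed in; nothing more can be done
None
the job is handed in; nothing more can be done
```

The lid is home on its stop and the inlet valve is fully open. I handed the job in at about 19.7 s of the 56 s allowed.

**What I did:**
- **Lid into the thread:** I gripped the wing, turned the lid back 41° to about +0.53 rad and followed it down. The side picture showed an 11 mm drop, as expected.
- **Lid home:** I turned the lid clockwise to its stop.
- **Valve:** I straddled the red lever and swung it until it pushed back with 17 N at its stop, then backed off and moved clear.

**Last checks:**
- **Lid angle, where readings disagreed:** After the first tightening the lid's mark read -43.5° and the wing bar, picked by hand in the picture, -40.4°; the limit is -39.3°. I went back and twisted again with a firmer grip, up to 0.79 N·m. The lid did not move visibly, so I took it to be on the stop. The final mark reading was -42.6°, while the shoulder's own -45° mark reads -43.6° the same way.
- **Valve:** The lever lies along the pipe in the top picture, matching the prediction for 1.571 rad within a few enlarged pixels.
- **Surroundings:** In the last top picture the impeller and hammer head look unmoved. I did not check the screwdriver after the valve move, but it still lay in place in the side picture after the first tightening, and nothing went near it.

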